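Free the eccentric cam and dock the module carriage

TASK

On the docking fixture, turn the eccentric cam to its low point by pushing its upright handle post round until the handle points forward, the way the slide travels; only then push the follower slide forward by its rear plate until it is fully home. Only push with the fingertips: do not lift the electronics module that rides on the slide, and leave the other things on the bench where they are. Finish clear of everything.

Things in the scene. Friction and masses are not known exactly. Their poses are not given: they have to be found in the camera images.
- fixture: Docking fixture, fixed: aluminium base plate 260 x 300 x 12 mm on the bench. Origin on the bench (z = 0) on the slide's centre line; x is 'forward', the way the slide travels, away from the robot; y left, z up. The plate spans x -105 to 155, y -85 to 215 mm. Ahead of the slide stands an open-topped satellite frame 78 mm high (x 65 to 147, y -68 to 68 mm).
- slide (a joint): Follower slide (steel carriage 116 x 108 mm in the fixture's middle), metres: 0 = rear, as it starts; grows forward (fixture +x); 0.060 = fully home, at its stop. About 4 N of friction; stays where left. Its roller meets the cam's edge and stops it at least 8 mm short of home unless the cam is near its low point.
- push_face (a point): Centre of the rear face of the slide's upright rear plate, 45 mm above the bench. The plate is 108 mm wide, 7 mm thick, from 17 to 69 mm above the bench; it faces backward (fixture -x) and lies at fixture x = -65 mm + slide. Behind it there is only the flat base plate (top at 12 mm).
- roller (a point): Centre of the slide's brass follower roller (16 mm across, 14 to 32 mm above the bench) on an arm at the slide's rear left (top 29 mm above the bench), at fixture x = -48 mm + slide, y = 130 mm.
- cam (a joint): Cam angle, radians: direction of its handle from the fixture's +x (forward) axis, anticlockwise from above positive. The handle is on the high side, so at 0 (handle forward) the low side faces the roller: low point. Starts at 1.5 to 2.4 (handle left to left-rear); turn it clockwise; a stop ends the turn at -0.1. About 0.4 N m of friction: some 6 N at the post; stays where left.
- cam_axis (a point): On the vertical pivot of the eccentric cam plate, 38 mm above the bench (top of the hub), left of the slide at fixture x 39, y 130 mm. The cam is a steel disc 68 mm across, 16 to 30 mm above the bench, its pivot 18 mm off its centre.
- cam_post (a point): Centre of the top of the cam's upright handle post: plain metal, 14 mm across, from 32 to 85 mm above the bench, 70 mm from the pivot. The lever under it (14 mm wide) has its top 38 mm above the bench.
- module_mid (a point): Centre of the loose electronics module, 90 x 90 x 40 mm, 0.3 to 0.6 kg, which lies in a shallow nest (2 mm of play, 6 mm lips) on the slide, its top 65 mm above the bench. It rides along with the slide.
- driver: Bystander, loose, to be left alone: screwdriver, 180 mm long. Origin: underside, near the middle of its length.
- spacer: Bystander, loose, to be left alone: aluminium ring spacer, 22 mm across and 25 mm tall, standing on the fixture's base plate behind the follower arm. Origin: centre of its underside.
- tag: Bystander, loose, to be left alone: flat red tag, 70 x 22 x 5 mm. Origin: centre of its underside.
- panel: Bystander, loose, to be left alone: small solar panel lying flat, 100 x 83 x 4 mm. Origin: centre of its underside.
- jar: Bystander, loose, to be left alone: small closed jar, 42 mm across, 55 mm tall. Origin: centre of its underside.
- wheel: Bystander, loose, to be left alone: aluminium reaction wheel, 68 mm across, 34 mm tall. Origin: centre of its underside.
- weight: Bystander, loose, to be left alone: brass balance weight, 50 x 30 x 30 mm. Origin: centre of its underside.
- module: The same electronics module; origin at the centre of its underside.

How it is judged:
By the outcome, as a careful person would: the job done as asked, in the order asked, and still so for the second after the job is handed in, with the robot touching nothing.
It also fails if it takes over 58 s, if anything falls off the work surface, if the arm or the gripper's body presses on something with over 40 N, if the wrist force passes 120 N, or if a joint passes its speed limit or range.

ROBOT

A 7-joint arm with a two-finger parallel gripper is mounted at the origin on the work surface. World frame = base frame: x ahead of the robot, y to its left, z up, the work surface at z = 0. Lengths are in m, angles in rad, forces in N, time in s.
With the tool pointing down it reaches from about 0.4 to 0.85 m from the base axis. Payload 6.9 kg.
Tool frame: the origin (TCP) lies midway between the tips of the shut fingers; the grasp point (between the pads) lies behind it (ctrl.pinch_z is the z of the grasp point in the tool frame, in m); z points along the fingers, y is the line along which they close (so a half turn about z gives the same grasp; the last joint's range is limited). The gripper opens to 85 mm and grips with 20 to 120 N. Pads are 22 mm wide; open, the fingers measure 114 mm over their backs; the gripper's body (76 mm by 85 mm) begins 54 mm behind the grasp point. The pads swing forward as they close: fully open they stand 13 mm farther back than shut.
Start: joints at [1.407, 0.507, -0.238, 1.5, 0.126, 1.149, -0.155], TCP at [0.167, -0.602, 0.231] pointing down, gripper open.
Joint ranges: [-3.08, 3.08], [-0.24, 2.05], [-1.43, 1.35], [0, 2.5], [-1.52, 4.66], [0.17, 1.96], [-2.89, 2.89]. Speed limits (rad/s): [2.39, 2.39, 3.14, 3.14, 3.14, 3.14, 3.14].

INTERFACE

Orientations are given as a unit quaternion [w, x, y, z].
In Python, from station import ctrl, get_state, vision, ticket, models gives the robot as it stands. Calls block until the motion is done:
- ctrl.movep(position, orientation): joint-space move of the TCP to a pose.
- ctrl.movel(position, frame=None, max_speed=0.15): straight line of the TCP; frame=None keeps the orientation; max_speed is the mean speed in m/s.
- ctrl.set_joints(angles): joint-space move.
- ctrl.ungrasp() and ctrl.close_gripper(force=None): open the fingers fully, or close them until they stop; force is the grip in N (None keeps the last).
- ctrl.pause(seconds).
- ctrl.ik(position, orientation): joint angles nearest the present ones, or None.
- get_state(): the state.
- vision.grab_frame(name): name is "scene" or "top" or "wrist"; returns (picture, depth): 480x640x3 uint8, blue, green, red; 480x640 float32, m along the optical axis (not along the pixel's ray), 0 where there is no reading.
- vision.camera_info(name): a dict with "mtx" (3x3 intrinsics, pixels), "R" (3x3) and "t" (3): a world point X has camera coordinates R X + t; the wrist camera has in their place "hand_eye" (4x4, takes a point from camera to tool coordinates, whose origin is the TCP and whose axes are the flange's). Camera axes: x right, y down, z forward; pixel columns grow to the right and rows downward; lengths in m; the calibration is good to about 2 mm. A picture is of the moment at which its call begins: read the wrist's pose just before it. camera_info takes no time and is no camera call.
A pose or a line that the arm cannot do raises ctrl.Unreachable and nothing moves.
- ticket.close_job(): hands the job in; it is judged then, once.
Trained networks look in the newest picture that a camera, given by its name, has taken for a name from the list of things; names that differ only in an ending like _2 or _b are one class to them, and where a whole thing is asked for, a point or a joint stands for the part that bears it (a point fixed in the world has none). Each returns a list of dicts, best first, with "p" (0 to 1); they miss things now and then, are a little off and sometimes report something else, mostly with a low value. They report only what shows in the picture. A call takes as long as a camera call.
- models.recognise(camera, target): "point" ([column, row] in pixels, amid what is visible of it).
- models.masks_of(camera, target): "mask" (480x640 bool, what is visible of it) and "point" ([column, row] in pixels, amid what is visible of it).
The state is a dict: "time": time; "qpos": joint angles; "qd": joint speeds; "tau": joint torques, N m; "tcp_pos": TCP position; "eef_rot": TCP orientation; "contact_force": force on the tool from outside, world axes, zero at the start; "wrist_torque": the same for the moment, N m; "width": finger opening in m; "gripper_force": force on a finger pad.
Only numpy, scipy, OpenCV 4.12 (cv2) and the standard library are available. Lean on these libraries where they do the work, as an engineer would, in place of code of your own. Each camera call takes 0.05 s, during which the arm holds its last target. There are 200 camera calls.

## Working session

There is one attempt and no reset: what is moved stays moved. The work goes in short steps, each a Python script; the robot and the scene stay as the last script left them, time stands still between calls to the robot, and variables do not carry over. Pictures are saved under pics/ and viewed, at most 10 in all, crops included, and the job is handed in when it is done.

```bash
mkdir -p pics; ls
cat > h.py <<'E'
import numpy as np, cv2
from station import ctrl, get_state, vision, ticket, models
def w(cam,px,depth,r=2):
    i=vision.camera_info(cam);u,v=int(round(px[0])),int(round(px[1]))
    d=depth[max(v-r,0):v+r+1,max(u-r,0):u+r+1];d=np.median(d[d>0])
    c=np.linalg.inv(i["mtx"])@np.array([px[0],px[1],1])*d
    return np.array(i["R"]).T@(c-np.array(i["t"]).ravel())
def proj(cam,X):
    i=vision.camera_info(cam);c=np.array(i["R"])@X+np.array(i["t"]).ravel();p=np.array(i["mtx"])@c;return p[:2]/p[2]
E
python3 - <<'E'
from h import *
for c in("top","scene"):
    im,d=vision.grab_frame(c);cv2.imwrite(f"pics/{c}0.png",im);np.save(f"{c}0.npy",d)
    for n in("push_face","roller","cam_axis","cam_post","module_mid","spacer","driver","tag","panel","jar","wheel","weight","fixture"):
        r=models.recognise(c,n)[:2]
        for q in r:
            try: print(c,n,round(q["p"],2),np.round(q["point"]),np.round(w(c,q["point"],d),3))
            except Exception as e: print(c,n,q,e)
print(get_state()["time"],get_state()["width"],ctrl.pinch_z,get_state()["eef_rot"])
E
```

```text
pics
top push_face 0.86 [323. 326.] [ 0.49  -0.049  0.028]
top push_face 0.65 [171. 315.] [0.494 0.225 0.007]
top roller 0.95 [322. 322.] [ 0.494 -0.046  0.062]
top cam_axis 0.86 [248. 294.] [0.536 0.086 0.032]
top cam_post 0.7 [251. 295.] [0.536 0.081 0.032]
top cam_post 0.43 [454. 308.] [ 0.537 -0.28   0.007]
top module_mid 0.81 [340. 290.] [ 0.55  -0.074  0.066]
top module_mid 0.52 [452. 308.] [ 0.537 -0.278  0.007]
top spacer 0.55 [429. 228.] [ 0.675 -0.228  0.032]
top driver 0.94 [418. 293.] [ 0.558 -0.212  0.026]
top tag 0.8 [453. 310.] [ 0.533 -0.278  0.007]
top panel 0.66 [170. 312.] [0.498 0.226 0.006]
top panel 0.6 [250. 295.] [0.536 0.084 0.032]
top jar 0.77 [372. 170.] [ 0.77  -0.119  0.057]
top jar 0.35 [248. 295.] [0.535 0.086 0.032]
top wheel 0.62 [216. 201.] [0.702 0.159 0.036]
top weight 0.86 [427. 229.] [ 0.674 -0.225  0.032]
top fixture 0.58 [292. 289.] [0.553 0.012 0.014]
scene push_face 0.85 [337. 205.] [ 0.489 -0.035  0.028]
scene push_face 0.29 [310. 218.] [ 0.562 -0.063  0.066]
scene roller 0.85 [334. 204.] [ 0.517 -0.033  0.063]
scene roller 0.18 [311. 222.] [ 0.57  -0.059  0.066]
scene cam_axis 0.94 [397. 242.] [0.537 0.09  0.03 ]
scene cam_axis 0.58 [309. 219.] [ 0.565 -0.065  0.065]
scene cam_post 0.7 [399. 242.] [0.535 0.093 0.03 ]
scene module_mid 0.63 [310. 219.] [ 0.564 -0.063  0.066]
scene spacer 0.54 [378. 189.] [0.432 0.028 0.037]
scene spacer 0.36 [398. 238.] [0.529 0.09  0.03 ]
scene driver 0.77 [235. 215.] [ 0.571 -0.207  0.026]
scene driver 0.64 [352. 257.] [0.581 0.022 0.013]
scene tag 0.6 [213. 205.] [ 0.548 -0.268  0.006]
scene panel 0.8 [473. 258.] [0.508 0.227 0.006]
scene jar 0.77 [230. 326.] [ 0.786 -0.111  0.055]
scene wheel 0.87 [415. 351.] [0.726 0.16  0.034]
scene weight 0.78 [198. 260.] [ 0.685 -0.222  0.031]
scene fixture 0.63 [352. 255.] [0.577 0.021 0.012]
1.4 0.08514668362290627 -0.0187 [-1.12473788e-05  9.90914700e-01  1.34491850e-01 -2.49199337e-06]
```

View pics/top0.png

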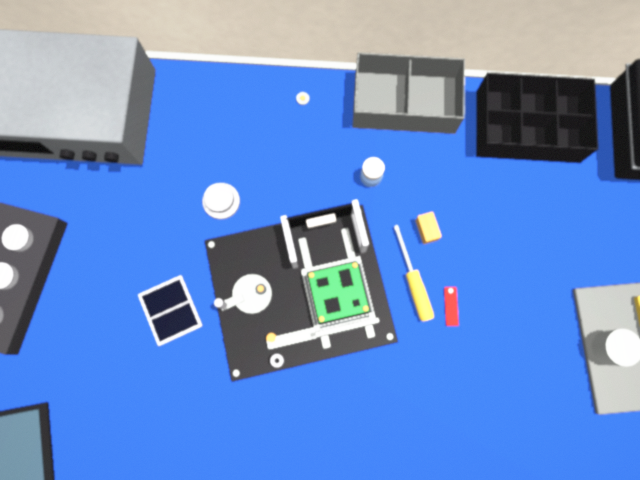

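View pics/scene0.png

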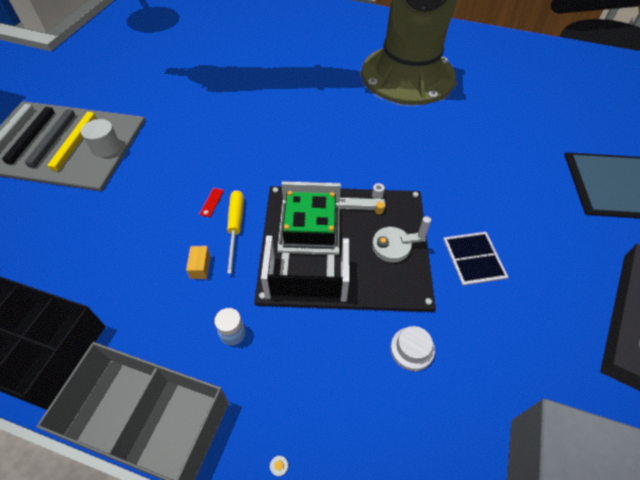

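The top picture shows the fixture turned slightly. The slide plate runs from (270,338) to (376,322), the cam hub is at (261,289), the post top at about (219,302), the spacer at (277,361) and the panel at (170,310). Next I'll fit the fixture pose and the post.

```bash
cat >> h.py <<'E'
def cloud(cam,d):
    i=vision.camera_info(cam);v,u=np.mgrid[0:480,0:640]
    c=(np.linalg.inv(i["mtx"])@np.stack([u.ravel(),v.ravel(),np.ones(u.size)]))*d.ravel()
    return (np.array(i["R"]).T@(c-np.array(i["t"]).reshape(3,1))).T.reshape(480,640,3)
E
python3 - <<'E'
from h import *
from scipy.optimize import minimize
for cam in("top","scene"):
    d=np.load(cam+"0.npy");P=cloud(cam,d)
    m=((P[...,2]>.009)&(P[...,2]<.1)&(d>0)).astype(np.uint8)
    m=cv2.morphologyEx(m,cv2.MORPH_OPEN,np.ones((3,3)))
    n,l=cv2.connectedComponents(m)
    px=proj(cam,np.array([.50,.03,.012])).astype(int)
    s=P[l==l[px[1],px[0]]]
    s=s[(s[:,2]<.017)]
    r=cv2.minAreaRect(s[:,:2].astype(np.float32));b=cv2.boxPoints(r);print(cam,l[px[1],px[0]],len(s),np.round(r[1],3),r[2],np.round(b,3).tolist())
    # front dir approx +x world
    a=np.deg2rad(r[2]);a=(a+np.pi/4)%(np.pi/2)-np.pi/4
    R=np.array([[np.cos(a),-np.sin(a)],[np.sin(a),np.cos(a)]])
    o=np.array(r[0])-R@[.025,.065];print("yaw",a,"origin",o)
    F=(P[...,:2]-o)@R
    for nm,lo,hi,box in(("post",.075,.095,(-.06,.13,.05,.215)),("plate",.063,.075,(-.08,-.045,-.06,.06)),("arm/roller",.024,.04,(-.07,-.03,.07,.15)),("spacer",.03,.045,(-.105,-.056,.06,.21)),("hub",.034,.045,(.025,.055,.115,.145))):
        k=(P[...,2]>lo)&(P[...,2]<hi)&(F[...,0]>box[0])&(F[...,0]<box[1])&(F[...,1]>box[2])&(F[...,1]<box[3])&(d>0)
        if k.any(): print(nm,k.sum(),np.round(F[k].mean(0),4),np.round(F[k].min(0),3),np.round(F[k].max(0),3))
E
```

```text
top 9 15387 [0.261 0.3  ] 16.61111068725586 [[0.38499999046325684, 0.10599999874830246], [0.47099998593330383, -0.18199999630451202], [0.7210000157356262, -0.1080000028014183], [0.6349999904632568, 0.18000000715255737]]
yaw 0.28991857390583275 origin [ 0.54782557 -0.07026718]
post 265 [0.0797 0.0956] [0.018 0.059] [0.13  0.205]
plate 294 [-0.0614  0.0002] [-0.066 -0.054] [-0.045  0.054]
arm/roller 454 [-0.0557  0.1062] [-0.065  0.07 ] [-0.041  0.139]
spacer 295 [-0.0706  0.1097] [-0.098  0.06 ] [-0.056  0.139]
hub 120 [0.0387 0.1296] [0.027 0.117] [0.054 0.143]
scene 6 11131 [0.262 0.3  ] 16.671768188476562 [[0.38499999046325684, 0.10599999874830246], [0.47099998593330383, -0.18199999630451202], [0.722000002861023, -0.10700000077486038], [0.6359999775886536, 0.1809999942779541]]
yaw 0.29097724701816663 origin [ 0.54793144 -0.06994794]
post 271 [0.08   0.0973] [0.019 0.059] [0.13  0.205]
plate 302 [-0.0602  0.0014] [-0.067 -0.052] [-0.056  0.054]
arm/roller 354 [-0.0533  0.1055] [-0.066  0.071] [-0.039  0.139]
spacer 149 [-0.0764  0.1182] [-0.098  0.061] [-0.056  0.139]
hub 104 [0.0401 0.1297] [0.028 0.12 ] [0.049 0.139]
```

```bash
cat >> h.py <<'E'
YAW=.2905;O=np.array([.5479,-.0701]);RF=np.array([[np.cos(YAW),-np.sin(YAW)],[np.sin(YAW),np.cos(YAW)]])
def fw(x,y,z): return [*(O+RF@[x,y]),z]
def q(psi): a=(psi+YAW)/2; return [0,np.cos(a),np.sin(a),0]      # tool x at fixture angle psi
def arc(th,d,z,flip):
    c,s=np.cos(th),np.sin(th); return fw(.039+.07*c-d*s,.130+.07*s+d*c,z), q(th-np.pi/2+flip)
def post(cam,d):
    P=cloud(cam,d);F=(P[...,:2]-O)@RF
    k=(P[...,2]>.07)&(P[...,2]<.1)&(d>0)&(np.abs(np.hypot(F[...,0]-.039,F[...,1]-.13)-.07)<.015)&(F[...,1]>.09)
    c=F[k].mean(0); return c,np.arctan2(c[1]-.13,c[0]-.039),k.sum()
E
python3 - <<'E'
from h import *
for c in("top","scene"): print(post(c,np.load(c+"0.npy")))
s=post("top",np.load("top0.npy"))[1]
for f in(0,np.pi):
    for th in(s,s/2,0):
        for z in(.2,.05):
            j=ctrl.ik(*arc(th,.03,z,f)); print(f,round(th,2),z,None if j is None else np.round(j,2))
    for x in(-.1,-.016): print("slide",f,[None if (j:=ctrl.ik(fw(x,0,.04),q(f))) is None else np.round(j,2)])
E
```

```text
(array([0.02376597, 0.1971715 ]), np.float64(1.7938168142880153), np.int64(68))
(array([0.02775583, 0.1978388 ]), np.float64(1.7350513579311466), np.int64(83))
0 1.79 0.2 [ 0.41  0.49 -1.02  1.86  0.48  1.06 -1.86]
0 1.79 0.05 [ 0.07  0.59 -0.52  2.04  0.49  0.63 -1.84]
0 0.9 0.2 [ 0.15  0.5  -0.69  1.71  0.36  1.06 -2.61]
0 0.9 0.05 [-0.1   0.63 -0.3   1.88  0.28  0.67 -2.53]
0 0 0.2 [-0.81  0.77  1.15  1.58 -0.73  1.28 -2.4 ]
0 0 0.05 [-0.74  0.89  0.95  1.74 -0.86  0.99 -2.29]
slide 0 [array([ 0.36,  0.54, -0.28,  2.15,  0.31,  0.49, -1.44])]
slide 0 [array([ 0.29,  0.62, -0.3 ,  1.96,  0.31,  0.61, -1.49])]
3.141592653589793 1.79 0.2 [ 0.5   0.58 -1.22  1.86  0.6   1.14  1.14]
3.141592653589793 1.79 0.05 [ 0.44  0.86 -1.23  2.04  0.99  1.02  0.78]
3.141592653589793 0.9 0.2 [ 0.44  0.75 -1.34  1.7   0.75  1.32  0.13]
3.141592653589793 0.9 0.05 [ 0.14  0.71 -0.71  1.87  0.63  0.8   0.28]
3.141592653589793 0 0.2 [ 0.33  0.67 -0.99  1.56  0.58  1.23 -0.47]
3.141592653589793 0 0.05 [ 0.18  0.77 -0.7   1.73  0.62  0.88 -0.5 ]
slide 3.141592653589793 [array([ 0.89,  0.84, -1.23,  2.14,  1.02,  0.96,  0.92])]
slide 3.141592653589793 [array([ 0.78,  0.92, -1.23,  1.95,  1.02,  1.08,  0.95])]
```

Run:
```python
from h import *
f=np.pi
ctrl.close_gripper(force=40)
p,qq=arc(1.76,.042,.22,f); ctrl.movep(p,qq)
p,qq=arc(1.76,.042,.05,f); ctrl.movel(p,max_speed=.12)
s=get_state();print(s["time"],np.round(s["tcp_pos"],3),np.round(p,3),s["width"],np.round(s["contact_force"],1),np.round(s["qpos"],2))
for nm in("scene",):
    im,d=vision.grab_frame(nm);cv2.imwrite("pics/a.png",cv2.resize(im[120:340,220:540],None,fx=2.4,fy=2.4));print(post(nm,d))
```

```text
6.4667 [0.479 0.108 0.051] [0.478 0.108 0.05 ] -4.6292384629066305e-05 [ 0.4 -0.5  0.5] [ 0.35  0.72 -0.99  2.06  0.85  0.83  0.89]
(array([0.00628578, 0.19162791]), np.float64(2.0588061620256055), np.int64(248))
```

View pics/a.png

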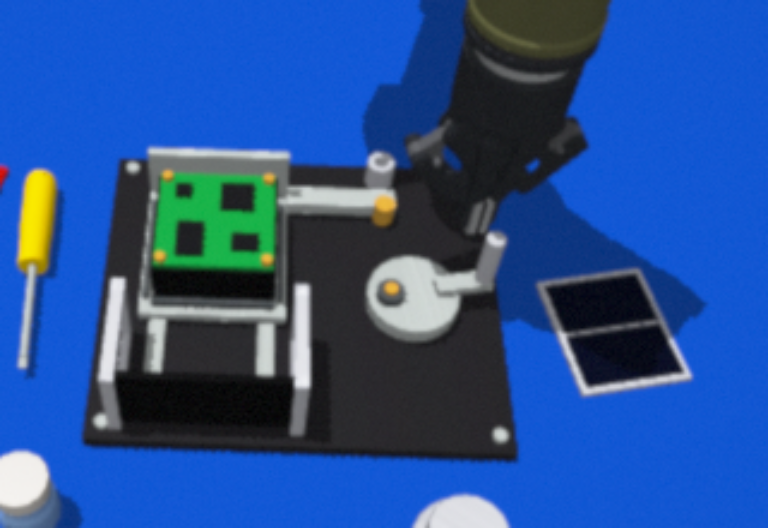

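The closed fingertips, at about (480,220) in the crop, stand just behind the post at (492,245), with nothing else touched. Now I'll sweep the arc.

Run:
```python
from h import *
f=np.pi
for i,th in enumerate(np.linspace(1.76,0,13)):
    p,qq=arc(th,.0185,.05,f)
    ctrl.movel(p,frame=qq,max_speed=.05)
    s=get_state();F=s["contact_force"];print(round(s["time"],2),round(th,2),np.round(F,1),np.round(np.array(s["tcp_pos"])-p,4))
    if np.linalg.norm(F)>45: break
for nm in("top","scene"):
    im,d=vision.grab_frame(nm);print(post(nm,d))
    if nm=="scene": cv2.imwrite("pics/b.png",cv2.resize(im[120:340,220:540],None,fx=2.4,fy=2.4))
```

```text
7.13 1.76 [ 0.3 -0.7  0.7] [ 0.0002  0.0003 -0.0001]
7.49 1.61 [-1.9 -2.5 -1.8] [-0.0007 -0.0007 -0.0004]
7.85 1.47 [-2.6 -1.5 -2.2] [-0.0005 -0.0004 -0.0003]
8.21 1.32 [-3.1 -1.5 -1.9] [-0.0002 -0.0001 -0.0001]
8.57 1.17 [-3.2 -1.  -1.6] [-0.      0.0001  0.0001]
8.93 1.03 [-2.5 -1.3 -1.1] [0.     0.0002 0.0001]
9.28 0.88 [-2.9  0.1 -0. ] [0.     0.0002 0.0001]
9.64 0.73 [-2.6 -0.   0.3] [0.     0.0003 0.0001]
10.0 0.59 [-3.2  0.4  1.1] [0.     0.0002 0.0001]
10.36 0.44 [-3.7  1.4  1.6] [-0.      0.0003  0.    ]
10.72 0.29 [-2.   0.9  0.1] [0.0001 0.0003 0.0001]
11.07 0.15 [-2.8  1.6  0.8] [0.0001 0.0003 0.0001]
11.43 0.0 [-2.5  2.1  0.7] [0.0001 0.0002 0.    ]
(array([nan, nan]), np.float64(nan), np.int64(0))
(array([0.11244034, 0.13241096]), np.float64(0.032817008229193145), np.int64(123))h.py:22: RuntimeWarning: Mean of empty slice.
  c=F[k].mean(0); return c,np.arctan2(c[1]-.13,c[0]-.039),k.sum()
  ret = um.true_divide(
```

View pics/b.png

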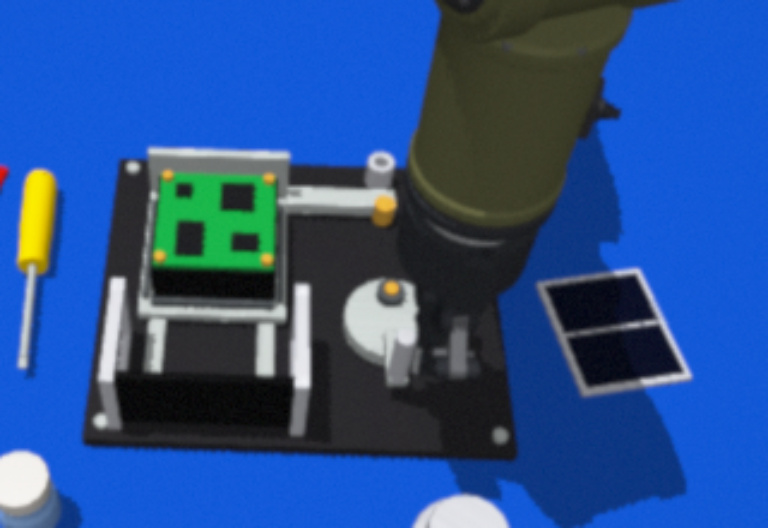

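The post, at about (402,355) in the crop, now lies straight ahead of the hub at (391,290), so the cam is near 0. I'll back off, check it unobstructed, and go behind the slide.

Run:
```python
from h import *
f=np.pi
ctrl.movel(arc(0,.045,.05,f)[0],max_speed=.1)
ctrl.movel(arc(0,.045,.2,f)[0],max_speed=.2)
ctrl.movep(fw(-.11,0,.2),q(f))
for nm in("top","scene"):
    im,d=vision.grab_frame(nm);print(post(nm,d))
print(get_state()["time"],ctrl.ik(fw(-.11,0,.04),q(f)))
```

```text
(array([0.10692812, 0.12996514]), np.float64(-0.0005132103566950426), np.int64(70))
(array([0.11124422, 0.13040896]), np.float64(0.005660715108913736), np.int64(90))
14.5083 [ 0.72293371  0.64372668 -0.83589632  2.16668903  0.79575454  0.67294162
  1.18601329]
```

Run:
```python
from h import *
ctrl.movel(fw(-.11,0,.04),max_speed=.12)
def log(x):
    s=get_state();F=RF.T@s["contact_force"][:2];p=RF.T@(np.array(s["tcp_pos"][:2])-O);print(round(s["time"],2),x,np.round(F,1),np.round(p,4));return -F[0]
log(-.11)
for x in(-.08,-.06,-.04,-.025): 
    ctrl.movel(fw(x,0,.04),max_speed=.05)
    if log(x)>30: raise SystemExit("stuck")
for x in np.arange(-.022,-.010,.0015):
    ctrl.movel(fw(x,0,.04),max_speed=.03)
    if log(round(x,4))>15: break
ctrl.movel(fw(-.10,0,.04),max_speed=.12)
ctrl.movel(fw(-.12,0,.22),max_speed=.25)
ctrl.movep([.3,-.4,.3],q(np.pi)) if ctrl.ik([.3,-.4,.3],q(np.pi)) is not None else print("noik")
for nm in("top","scene"):
    im,d=vision.grab_frame(nm);print(post(nm,d))
    P=cloud(nm,d);F=(P[...,:2]-O)@RF
    k=(P[...,2]>.067)&(P[...,2]<.075)&(F[...,0]>-.08)&(F[...,0]<.02)&(abs(F[...,1])<.055)
    print("plate",np.round(np.percentile(F[k][:,0],[2,10,50,90]),4))
    cv2.imwrite(f"pics/c_{nm}.png",cv2.resize(im[120:340,220:540],None,fx=2.4,fy=2.4) if nm=="scene" else im)
log(0)
```

```text
15.99 -0.11 [-1.  0.] [-1.097e-01 -1.000e-04]
16.74 -0.08 [-0.7  0. ] [-0.0803  0.0001]
17.29 -0.06 [-1.  -0.4] [-0.0599  0.    ]
17.84 -0.04 [-1.5  0.2] [-0.0396  0.0001]
18.29 -0.025 [-0.7  0.2] [-0.0245  0.0001]
18.54 -0.022 [-3.   0.6] [-0.0222  0.    ]
18.79 -0.0205 [-4.5  0.4] [-0.0207  0.    ]
19.04 -0.019 [-3.2  0. ] [-0.019  0.   ]
19.29 -0.0175 [-2.3  0.2] [-0.0174  0.    ]
19.54 -0.016 [-5.9  0.2] [-0.0166 -0.    ]
19.79 -0.0145 [-10.1   1. ] [-0.0166 -0.0001]
20.04 -0.013 [-14.3   0.4] [-0.0166 -0.0001]
20.29 -0.0115 [-17.7   1.7] [-0.0166 -0.0001]
(array([0.10707364, 0.12999871]), np.float64(-1.8920762681685248e-05), np.int64(69))
plate [-0.0055 -0.0049 -0.0013  0.018 ]
(array([0.11148337, 0.13036834]), np.float64(0.005081714118456818), np.int64(91))
plate [-0.0054 -0.0043 -0.0007  0.0025]
23.42 0 [0.4 0.1] [-0.3305 -0.244 ]
```

View pics/c_scene.png

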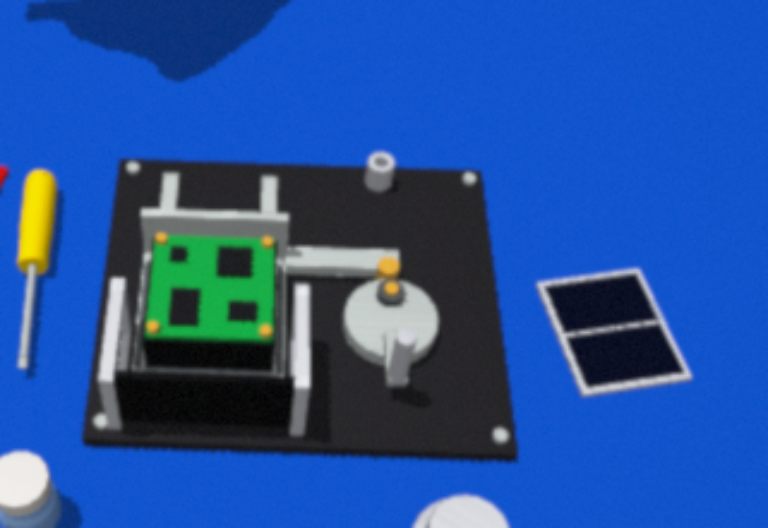

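View pics/c_top.png

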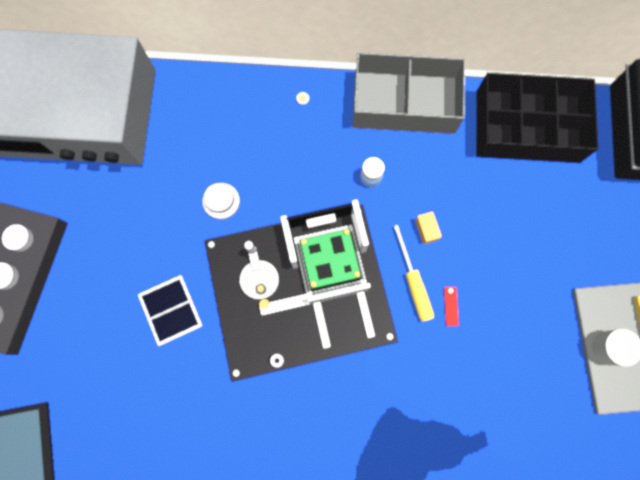

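The slide is home against a hard stop: its plate is at -5 mm, which puts the slide at 60 mm. The cam handle points forward, the spacer at (277,361) and the other bystanders haven't moved, and the arm is clear.

```bash
python3 -c "
from station import ticket
print(ticket.close_job())"
```

```text
the job is handed in; nothing more can be done
None
```

The cam was turned to its low point first (handle forward, angle about 0), then the slide was pushed fully home to 60 mm; nothing else on the bench moved, the arm finished clear, and the job was handed in after about 24 s of robot time.

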